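Start the garlic roaster

ROBOT

A 6-joint arm with a two-finger parallel gripper is mounted at the origin on a cart in front of the work surface, level with it; the furniture and walls round the work are solid. World frame = base frame: x ahead of the robot, y to its left, z up, the work surface at z = 0. Lengths are in m, angles in rad, forces in N, time in s.
With the tool pointing down it reaches from about 0.325 to 0.85 m from the base axis. Payload 4.4 kg.
Tool frame: the origin (TCP) lies at the very end of the fingers, on their centre line; the grasp point (between the pads) lies 19 mm behind it; z points along the fingers, y is the direction in which the jaws open and shut (so a half turn about z gives the same grasp; the last joint's range is limited). The gripper opens to 94 mm and grips with 3 to 60 N. Pads are 16 mm wide; open, the fingers measure 119 mm over their backs; the gripper's body (75 mm by 177 mm) begins 78 mm behind the grasp point.
Start: joints at [-0.15, 0.207, 1.542, -0, 1.393, -0.15], TCP at [0.575, -0, 0.205] pointing down, gripper open.
Joint ranges: [-2.73, 2.73], [-0.86, 2.22], [0.23, 2.46], [-1.11, 4.25], [0.08, 2.63], [-2.82, 2.82]. Speed limits (rad/s): [2.79, 2.79, 3.14, 3.14, 3.14, 3.14].

INTERFACE

Orientations are given as a unit quaternion [x, y, z, w].
In Python, from cell import env gives the robot as it stands.
- The arm moves only by the shell command python3 -m handwheel 'ROWS' [FORCE]. ROWS is text: rows parted by semicolons, each of 7 numbers parted by spaces: the shift along the tool's x, y, z in cm, then the turn, a rotation vector about the tool's x, y, z in degrees, then the opening, from 0 (shut) to 1 (fully open). In form: tx ty tz wx wy wz jaw; .... A call has 1 to 20 rows; each row shifts and turns the pose as measured when the row begins, along the tool's axes as they then stand; what a row does not reach is not made up. A row lasts 1/8 s, in which the tool goes at most 62.5 mm and 10.7 degrees, less where a joint would pass 70% of its speed; a pose out of reach is approached as far as the arm can. A call is refused whole if a number of a shift passes 6.25 or a number of a turn 10.7, either way. A call with a gripper value outside its range is refused whole. The fingers move at their own pace and stop on an object; FORCE is the grip in N (left out, the last holds). Time passes only in rows, so rows that do not move let the fingers close. It gives the time, the measured TCP pose, the force and the opening at its end, in the units of the state.
- env.get_obs(): the state, without advancing time (a new reading comes with each control period).
- env.camera(name): name is "scene" or "side" or "wrist"; returns (picture, depth): 420x560x3 uint8, red, green, blue; 420x560 float32, m along the optical axis (not along the pixel's ray), 0 where there is no reading.
- env.camera_info(name): a dict with "camera_matrix" (3x3 intrinsics, pixels), "k1" (the pictures are not rectified: a ray, as slopes to the right and down, at radius r is drawn at 1 + k1 r^2 times it, then the intrinsics apply), "position" and "attitude" of the camera in the world. Camera axes: x right, y down, z forward; pixel columns grow to the right and rows downward; lengths in m; the calibration is good to about 2 mm. A picture is of the moment at which its call begins: read the wrist's pose just before it. camera_info takes no time and is no camera call; for the wrist camera it gives the pose at the moment of the call.
- env.hand_in(): hands the job in, once; it reports no verdict.
The state is a dict: "clock": time; "q": joint angles; "joint_velocities": joint speeds; "tau": joint torques, N m; "eef_pos": TCP position; "tcp_rot": TCP orientation; "ft_force": force on the tool from outside, world axes, zero at the start; "moment": the same for the moment, N m; "width": finger opening in m.
Only numpy, scipy, OpenCV 4.12 (cv2) and the standard library are available. Lean on these libraries where they do the work, as an engineer would, in place of code of your own. Each camera call takes 0.05 s, during which the arm holds its last target. There are 200 camera calls.

TASK

Put the garlic bulb into the pan of the small electric roaster, lowering it in rather than dropping it, and fold the orange lid fully shut. Only then press the roaster's red start button all the way down, hold it a moment and release it. Leave the blue button and the other things on the worktop alone.

Things in the scene. Friction and masses are not known exactly. Their poses are not given: they have to be found in the camera images.
- roaster: White electric roaster, fixed. Origin: at worktop height under the middle of its pan; x to its back (away from the robot at yaw 0), y to its left, z up. Pan block 150 x 150 mm, rim at z = 75 mm; cavity 132 x 132 mm, steel floor at z = 15 mm. A control deck on its right (x -75..75, y -150..-72, top z = 58 mm) carries two push buttons.
- lid (a joint): Hinge of the orange lid, along the pan's back rim. 0 rad = fully shut (level, its top at z = 88 mm), 1.57 = upright, 2.0 = leaning back. Starts wide open. Stiff (0.17 N m): it stays where it is left and must be brought all the way down. Panel 148 x 148 x 12 mm, with a black lip at the free edge (50 mm wide, 8 mm thick, to 171 mm from the hinge).
- lid_hinge (a point): Middle of the lid's hinge axis: at x = 75, y = 0, z = 76 mm of the roaster; the axis runs along the roaster's y. Its frame turns with the lid: the panel extends along its -x, its outer face looks along its +z.
- lid_edge (a point): Middle of the lid panel's free edge, on the outer face (150 mm from the hinge axis); it moves with the lid.
- start (a joint): Travel of the red start button, m: 0 = up, 0.006 = fully down. A spring pushes it up; fully down takes 5 N.
- start_top (a point): Middle of the top of the red start button (28 mm across, in a black collar 44 mm across), at x = 26, y = -112, z = 80 mm of the roaster when up. It is pressed straight down.
- lamp (a joint): Travel of the blue lamp button, m: 0 = up, 0.005 = down. Not to be pressed.
- lamp_top (a point): Middle of the top of the smaller blue lamp button (20 mm across), 68 mm in front of the red one on the same deck. Not to be pressed.
- garlic: Pinkish-white garlic bulb, 48 x 50 mm and 51 mm high with its stalk, 24 g, standing loose on the worktop. Origin: middle of its underside, z up.
- garlic_mid (a point): Middle of the garlic bulb's thick part, 22 mm above its underside.
- onion: Brown onion, about 75 mm across and 77 mm high; origin at the middle of its underside. A bystander.
- spice_c: Clear spice jar with a red cap, 47 mm across, 97 mm high; origin at the middle of its underside. A bystander.
- white_bowl: White bowl of dry pasta, 98 mm across, 61 mm high; origin at the middle of its underside. A bystander.
- small_glass: Small drinking glass, 49 mm across, 62 mm high; origin at the middle of its underside. A bystander.
There are look-alikes about, which are no part of the job. Leave any green or pink look-alike of the garlic alone.

How it is judged:
By the outcome, as a careful person would: the job done as asked, in the order asked, and still so for the second after the job is handed in, with the robot touching nothing.
It also fails if it takes over 58 s, if anything falls off the work surface, if the arm or the gripper's body presses on something with over 40 N, if the wrist force passes 120 N, or if a joint passes its speed limit or range.

## Working session

There is one attempt and no reset: what is moved stays moved. The work goes in short steps, Python scripts to look and compute and a shell command to move; the robot and the scene stay as the last step left them, time stands still between calls to the robot, and variables do not carry over. Pictures are saved under pics/ and viewed, on a budget of 10 in all, crops included, one or two more only if the job needs it, and the job is handed in when it is done.

```bash
ls; mkdir -p pics
cat > h.py <<'E'
import numpy as np, cv2
from cell import env
from scipy.spatial.transform import Rotation as R
def rot(a):
    a=np.array(a,float)
    return R.from_quat(a).as_matrix() if a.size==4 else (a if a.shape==(3,3) else R.from_rotvec(a).as_matrix())
def grab(name):
    i=env.camera_info(name); p,d=env.camera(name); return i,p,d
def cloud(i,d):
    K=np.array(i["camera_matrix"]); k1=i["k1"]; h,w=d.shape
    u,v=np.meshgrid(np.arange(w),np.arange(h))
    pts=np.stack([u,v],-1).reshape(-1,1,2).astype(np.float64)
    n=cv2.undistortPoints(pts,K,np.array([k1,0,0,0,0.])).reshape(h,w,2)
    c=np.dstack([n*d[...,None],d])
    P=c@rot(i["attitude"]).T+np.array(i["position"]); P[d<=0]=np.nan
    return P
def save(n,p): cv2.imwrite("pics/"+n+".png",p[...,::-1])
E
python3 - <<'E'
from h import *
for n in("scene","side"):
    i,p,d=grab(n); print(n,i); save(n+"0",p); np.savez(n+"0.npz",P=cloud(i,d),p=p)
print(env.get_obs())
E
```

```text
pics
scene {'camera_matrix': array([[475.66095624,   0.        , 281.69050869],
       [  0.        , 475.66095624, 206.90185845],
       [  0.        ,   0.        ,   1.        ]]), 'k1': -0.12132230365067094, 'position': array([-0.20471925,  0.22102068,  1.22364245]), 'attitude': array([-0.59379972,  0.74456377, -0.2360335 ,  0.1931706 ])}
side {'camera_matrix': array([[462.1785854 ,   0.        , 276.64519253],
       [  0.        , 462.1785854 , 220.5526107 ],
       [  0.        ,   0.        ,   1.        ]]), 'k1': -0.07574393298206632, 'position': array([ 0.50537141, -0.94248437,  0.79648766]), 'attitude': array([ 0.88807494, -0.03218711,  0.01755817, -0.45823423])}
{'clock': 0.1, 'q': array([-1.50554884e-01,  2.07324515e-01,  1.54280934e+00,  2.31409549e-06,
        1.39347407e+00, -1.50508189e-01]), 'joint_velocities': array([-0.00016524, -0.00148395, -0.00370485, -0.00286787,  0.00026766,
        0.00094375]), 'tau': array([-3.50521914e-04, -3.71862960e+01, -2.82294059e+01,  7.01280241e-02,
        3.11360427e-02, -6.17781598e-05]), 'eef_pos': array([5.74277878e-01, 6.74617827e-05, 2.04413571e-01]), 'tcp_rot': array([ 7.07123076e-01,  7.07089768e-01, -5.96682109e-04, -8.11974420e-04]), 'ft_force': array([1.17483286, 0.13714967, 0.27454113]), 'moment': array([ 0.02458255,  0.02186419, -0.00833332]), 'width': 0.09394460787298331}
```

View pics/scene0.png

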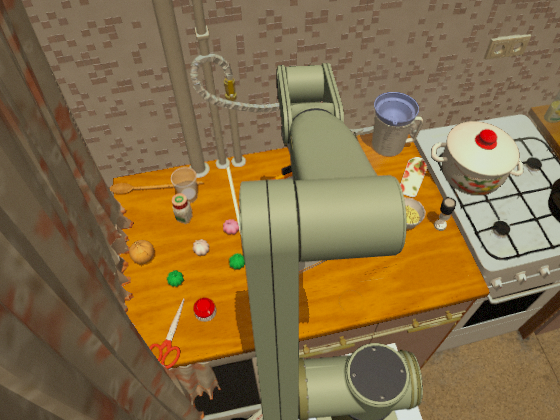

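View pics/side0.png

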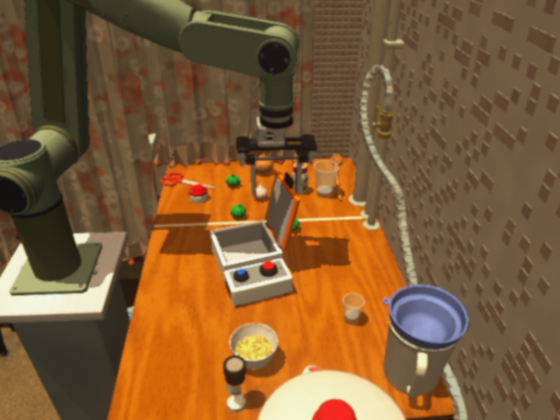

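The scene view shows the pinkish-white garlic at (201,247), with the pink look-alike at (231,228) and green ones at (176,279) and (237,261). The side view shows the roaster pan around (245,245), the red button at (269,268), the blue button at (242,274), and the lid leaning back at (283,210).

Run:
```python
from h import *
a=np.load("scene0.npz");P,p=a["P"],a["p"].astype(int)
def blob(P,m,n):
    q=P[m]; q=q[~np.isnan(q[:,0])]; print(n,len(q),"med",np.median(q,0).round(3),"lo",np.percentile(q,3,0).round(3),"hi",np.percentile(q,97,0).round(3))
def win(P,c,r,R_): 
    m=np.zeros(P.shape[:2],bool); m[r-R_:r+R_,c-R_:c+R_]=1; return m
z=P[...,2]
for n,c,r in(("garlic",201,247),("pink",231,228),("green",176,279),("green2",237,261),("onion?",142,252),("spice",182,208)):
    blob(P,win(P,c,r,14)&(z>0.008),n)
a=np.load("side0.npz");P,p=a["P"],a["p"].astype(int);z=P[...,2]
r_,g,b=p[...,0],p[...,1],p[...,2]
w=win(P,255,271,30)
red=w&(r_>110)&(g<60)&(b<60)&(z>.07); blu=w&(b>r_+30)&(z>.065)
blob(P,red,"red"); blob(P,blu,"blue")
blob(P,win(P,260,192,9)&(z>0.008),"garlic side"); 
deck=win(P,255,275,45)&(abs(z-.058)<.004)&(np.ptp(p,2)<40)
blob(P,deck,"deck"); q=P[deck][:,:2].astype(np.float32); print(cv2.minAreaRect(q))
rim=win(P,245,245,45)&(abs(z-.075)<.004)&(np.ptp(p,2)<40); q=P[rim][:,:2].astype(np.float32); print(len(q),cv2.minAreaRect(q))
print(np.median(P[red],0)-np.median(P[blu],0))
```

```text
garlic 195 med [0.539 0.304 0.034] lo [0.523 0.286 0.017] hi [0.562 0.324 0.049]
pink 332 med [0.58  0.204 0.042] lo [0.084 0.188 0.017] hi [0.61  0.228 0.778]
green 226 med [0.453 0.389 0.033] lo [0.437 0.369 0.016] hi [0.477 0.412 0.047]
green2 408 med [0.455 0.205 0.047] lo [0.067 0.193 0.019] hi [0.49  0.23  0.751]
onion? 502 med [0.551 0.474 0.051] lo [0.529 0.445 0.02 ] hi [0.587 0.511 0.067]
spice 529 med [0.666 0.337 0.066] lo [0.651 0.306 0.012] hi [0.73  0.366 0.103]
red 75 med [ 0.546 -0.116  0.077] lo [ 0.535 -0.125  0.072] hi [ 0.559 -0.104  0.08 ]
blue 48 med [ 0.481 -0.132  0.076] lo [ 0.473 -0.139  0.071] hi [ 0.49  -0.122  0.079]
garlic side 205 med [0.539 0.284 0.034] lo [ 0.514 -0.012  0.011] hi [0.564 0.308 0.239]
deck 685 med [ 0.503 -0.116  0.057] lo [ 0.435 -0.164  0.054] hi [0.591 0.051 0.061]
((0.5024863481521606, -0.048907384276390076), (0.14603640139102936, 0.2203657031059265), 14.745870590209961)
285 ((0.5013415813446045, -0.04627932608127594), (0.15041711926460266, 0.1768108308315277), 14.349957466125488)
[0.065771   0.01514456 0.00097794]
```

```bash
python3 -m handwheel '5 -0.5 0 0 0 0 1; 5 -0.5 0 0 0 0 1; 5 -0.5 0 0 0 0 1; 5 -0.5 0 0 0 0 1; 5 -0.5 0 0 0 0 1; 4 -0.5 0 0 0 0 1; 0 0 0 0 0 10 1; 0 0 0 0 0 10 1; 0 0 0 0 0 10 1; 0 0 0 0 0 10 1; 0 0 0 0 0 10 1; 0 0 0 0 0 10 1; 0 0 0 0 0 10 1; 0 0 0 0 0 6 1; 0 0 0 0 0 0 1' 10
cat >> h.py <<'E'
def togo(target,yaw=None):
    o=env.get_obs(); Rm=rot(o["tcp_rot"]); e=np.array(target)-o["eef_pos"]
    print("tcp",np.round(o["eef_pos"],4),"tool shift cm",np.round(Rm.T@e*100,2),"F",np.round(o["ft_force"],1),"w",round(o["width"],4),"t",round(o["clock"],2))
    print("tool axes x",Rm[:,0].round(3),"y",Rm[:,1].round(3),"z",Rm[:,2].round(3))
E
python3 - <<'E'
from h import *
i,p,d=grab("wrist"); save("wrist1",p); P=cloud(i,d); np.savez("wrist1.npz",P=P,p=p)
togo([.542,.305,.02])
E
```

```text
clock: 1.98
eef_pos: [0.5372, 0.2979, 0.1933]
tcp_rot: [0.995, 0.1, -0.01, 0.002]
ft_force: [-0.0, -0.7, -0.0]
width: 0.0943
tcp [0.5371 0.2978 0.1932] tool shift cm [ 0.99 -0.63 17.3 ] F [ 0.3 -0.3 -0.1] w 0.0942 t 2.02
tool axes x [ 0.98   0.2   -0.021] y [ 0.2   -0.98   0.002] z [-0.02  -0.006 -1.   ]
```

View pics/wrist1.png

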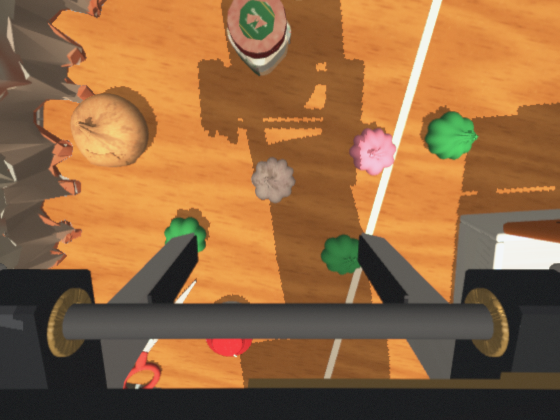

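The wrist view shows the garlic at (273,180), clear of the pink one (373,151) and the greens.

Run:
```python
from h import *
a=np.load("wrist1.npz");P=a["P"];z=P[...,2]
m=np.zeros(z.shape,bool); m[152:210,245:302]=1
for lo,hi in((.012,.08),(.02,.03)):
    q=P[m&(z>lo)&(z<hi)]; print(len(q),np.percentile(q,2,0).round(4),np.percentile(q,98,0).round(4),cv2.minEnclosingCircle(q[:,:2].astype(np.float32)))
print("table z",np.nanmedian(z[120:150,200:240]), "top",np.nanmax(z[152:210,245:302]))
# roaster red part of view
```

```text
1452 [0.5245 0.2834 0.0227] [0.5673 0.3242 0.0483] ((0.5452814102172852, 0.30443206429481506), 0.025073565542697906)
318 [0.5228 0.2813 0.0212] [0.5684 0.3265 0.0299] ((0.5452814102172852, 0.30443206429481506), 0.025073565542697906)
table z 0.0003994130179394706 top 0.05258471173033574
```

```bash
python3 -m handwheel '0.9 -0.5 0 0 1.2 0 1; 0 0 3 0 0 0 1; 0 0 3 0 0 0 1; 0 0 3 0 0 0 1; 0 0 2 0 0 0 1; 0 0 0 0 0 0 1' 10
python3 -c "
from h import *
togo([.5453,.3044,.008])"
```

```text
clock: 2.78
eef_pos: [0.5483, 0.3073, 0.0807]
tcp_rot: [0.995, 0.104, 0.004, -0.0]
ft_force: [0.6, -0.3, 0.5]
width: 0.0939
tcp [0.5483 0.3073 0.0807] tool shift cm [-0.41  0.22  7.27] F [ 0.6 -0.3  0.5] w 0.0939 t 2.77
tool axes x [0.978 0.207 0.008] y [ 0.207 -0.978  0.   ] z [ 0.008  0.001 -1.   ]
```

```bash
python3 -m handwheel '-0.4 0.2 2 0 -0.5 0 1; 0 0 2 0 0 0 1; 0 0 2 0 0 0 1; 0 0 1 0 0 0 1; 0 0 0 0 0 0 1' 10
python3 -c "
from h import *
togo([.5453,.3044,.008])"
```

```text
clock: 3.4
eef_pos: [0.5462, 0.3051, 0.0075]
tcp_rot: [0.995, 0.104, 0.001, -0.0]
ft_force: [0.8, -0.7, 0.2]
width: 0.0942
tcp [0.5462 0.3051 0.0075] tool shift cm [-0.1   0.05 -0.05] F [ 0.8 -0.7  0.2] w 0.0942 t 3.4
tool axes x [0.978 0.208 0.002] y [ 0.208 -0.978 -0.   ] z [ 0.002  0.001 -1.   ]
```

```bash
python3 -m handwheel '0 0 0 0 0 0 0; 0 0 0 0 0 0 0; 0 0 0 0 0 0 0; 0 0 0 0 0 0 0; 0 0 0 0 0 0 0; 0 0 0 0 0 0 0; 0 0 -2 0 0 0 0; 0 0 -4 0 0 0 0; 0 0 -5 0 0 0 0; 0 0 -5 0 0 0 0; 0 0 -3 0 0 0 0; 0 0 0 0 0 0 0' 10
python3 -c "
from h import *
togo([.494,-.013,.20])"
```

```text
clock: 4.9
eef_pos: [0.5478, 0.3059, 0.2129]
tcp_rot: [0.995, 0.104, 0.006, -0.002]
ft_force: [0.1, -0.7, -0.1]
width: 0.0471
tcp [0.5478 0.3059 0.2129] tool shift cm [-11.9   30.08   1.08] F [ 0.1 -0.7 -0.1] w 0.0471 t 4.9
tool axes x [0.978 0.208 0.012] y [ 0.208 -0.978 -0.002] z [ 0.011  0.005 -1.   ]
```

```bash
python3 -m handwheel '-2 5 0 0 0 0 0; -2 5 0 0 0 0 0; -2 5 0 0 0 0 0; -2 5 0 0 0 0 0; -2 5 0 0 0 0 0; -2 4.5 0 0 0 0 0; 0 0 0 0 0 0 0; 0 0 0 0 0 0 0' 10
python3 - <<'E'
from h import *
togo([.494,-.013,.20])
i,p,d=grab("wrist"); save("wrist2",p); P=cloud(i,d); np.savez("wrist2.npz",P=P,p=p)
i,p,d=grab("side"); save("side2",p); P=cloud(i,d); np.savez("side2.npz",P=P,p=p)
E
```

```text
clock: 5.9
eef_pos: [0.4837, -0.0153, 0.2013]
tcp_rot: [0.994, 0.105, -0.001, -0.003]
ft_force: [0.5, -0.7, 0.1]
width: 0.0471
tcp [ 0.4837 -0.0153  0.2013] tool shift cm [ 1.06 -0.01  0.13] F [ 0.5 -0.7  0.1] w 0.0471 t 5.9
tool axes x [ 0.978  0.21  -0.001] y [ 0.21  -0.978 -0.006] z [-0.002  0.006 -1.   ]
```

View pics/wrist2.png

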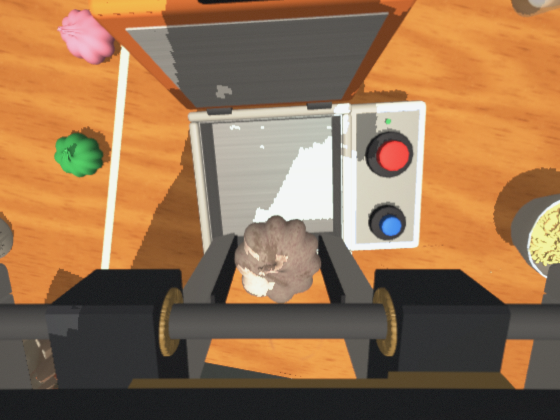

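The garlic is held at (278,255). The pan interior is centred near (272,180), the red button is at (393,155), the blue at (391,227), and the lid is open behind.

Run:
```python
from h import *
a=np.load("wrist2.npz");P,p=a["P"],a["p"].astype(int);z=P[...,2]
r_,g,b=p[...,0],p[...,1],p[...,2]
W=np.zeros(z.shape,bool); W[95:255,360:430]=1
def c(m): q=P[m&~np.isnan(z)]; return (np.percentile(q,2,0)+np.percentile(q,98,0))/2,len(q)
red=W&(r_>110)&(g<90)&(b<90)&(z>.074); blu=W&(b>r_+40)&(z>.07)
R1,n1=c(red);B1,n2=c(blu);print("red",R1.round(4),n1,"blue",B1.round(4),n2)
v=(R1-B1)[:2]; yaw=np.arctan2(v[1],v[0]); print("len",np.hypot(*v),"yaw btn",np.degrees(yaw))
M=np.zeros(z.shape,bool); M[90:260,185:432]=1
deck=M&(abs(z-.058)<.005)&(np.indices(z.shape)[1]>345)
q=P[deck][:,:2].astype(np.float32); print("deck z",np.median(z[deck]),cv2.minAreaRect(q))
rim=M&(abs(z-.075)<.004)&(np.indices(z.shape)[1]<356); q=P[rim][:,:2].astype(np.float32); print("rim",len(q),cv2.minAreaRect(q),np.median(z[rim]))
for y in (yaw,np.radians(14.5),np.radians(12)):
    Rz=np.array([[np.cos(y),-np.sin(y)],[np.sin(y),np.cos(y)]]); print(np.degrees(y),"origin",R1[:2]-Rz@[.026,-.112])
fl=M&(abs(z-.015)<.006); q=P[fl]; print("floor",len(q),np.median(q,0),cv2.minAreaRect(q[:,:2].astype(np.float32)))
```

```text
red [ 0.5482 -0.1097  0.0795] 461 blue [ 0.4826 -0.1291  0.0758] 354
len 0.06843056123657079 yaw btn 16.503900330422756
deck z 0.059067856738345054 ((0.5232373476028442, -0.11767005920410156), (0.15016981959342957, 0.07145990431308746), 15.200748443603516)
rim 4444 ((0.49714410305023193, -0.007879912853240967), (0.14635400474071503, 0.1495845764875412), 15.206547737121582) 0.07498368884338333
16.503900330422756 origin [ 0.49147986 -0.00968024]
14.500000000000002 origin [ 0.4950113  -0.00775713]
12.000000000000002 origin [ 0.49950775 -0.00553296]
floor 12465 [ 0.50167235 -0.00668488  0.01561883] ((0.4934433698654175, -0.00917479395866394), (0.13137629628181458, 0.13056091964244843), 15.127176284790039)
```

Run:
```python
from h import *
o=env.get_obs();i=env.camera_info("wrist"); print("cam in tool",rot(o["tcp_rot"]).T@(i["position"]-o["eef_pos"]))
y=np.radians(15.2);Rz=np.array([[np.cos(y),-np.sin(y)],[np.sin(y),np.cos(y)]])
t=np.array([.494,-.0085])+Rz@[-.012,0]; print(t); togo([*t,.024])
P=np.load("wrist2.npz")["P"]; L=P[0:100,150:400].reshape(-1,3); L=L[L[:,2]>.09]; q=(L[:,:2]-[.494,-.0085])@Rz
for lo in np.arange(.09,.23,.02):
    s=q[(L[:,2]>lo)&(L[:,2]<lo+.02)]; print(lo.round(2),len(s),s[:,0].min().round(3) if len(s) else '')
```

```text
cam in tool [ 0.06765105  0.00043187 -0.17978067]
[ 0.4824198  -0.01164627]
tcp [ 0.484  -0.0147  0.2015] tool shift cm [-0.07 -0.23 17.75] F [ 0.4 -0.6 -0.1] w 0.047 t 6.0
tool axes x [ 0.977  0.211 -0.001] y [ 0.211 -0.977 -0.006] z [-0.002  0.005 -1.   ]
0.09 805 0.077
0.11 1766 0.081
0.13 2281 0.086
0.15 3018 0.09
0.17 3932 0.095
0.19 5250 0.099
0.21 5626 0.103
0.23 0
```

```bash
python3 -m handwheel '-0.1 -0.2 2 0 0 -3 0; 0 0 3 0 0 0 0; 0 0 3 0 0 0 0; 0 0 3 0 0 0 0; 0 0 2 0 0 0 0; 0 0 1 0 0 0 0; 0 0 0 0 0 0 0' 10
python3 -c "
from h import *
togo([.4824,-.0116,.024])"
```

```text
clock: 6.88
eef_pos: [0.4854, -0.0024, 0.058]
tcp_rot: [0.99, 0.141, 0.001, -0.003]
ft_force: [0.3, 0.5, 0.2]
width: 0.0469
tcp [ 0.4854 -0.0024  0.058 ] tool shift cm [-0.56  0.82  3.39] F [0.3 0.5 0.2] w 0.0469 t 6.88
tool axes x [0.96  0.28  0.003] y [ 0.28  -0.96  -0.006] z [ 0.001  0.007 -1.   ]
```

```bash
python3 -m handwheel '-0.5 0.8 0 0.4 0 1 0; 0 0 1 0 0 0 0; 0 0 1 0 0 0 0; 0 0 0.7 0 0 0 0; 0 0 0.3 0 0 0 0; 0 0 0 0 0 0 0' 10
python3 -c "
from h import *
togo([.4824,-.0116,.0235])"
```

```text
clock: 7.62
eef_pos: [0.4849, -0.012, 0.0281]
tcp_rot: [0.991, 0.132, 0.003, -0.006]
ft_force: [-1.0, -0.3, -0.5]
width: 0.0469
tcp [ 0.4849 -0.012   0.0281] tool shift cm [-0.24 -0.1   0.46] F [-1.  -0.3 -0.5] w 0.0469 t 7.62
tool axes x [0.965 0.262 0.007] y [ 0.262 -0.965 -0.011] z [ 0.004  0.013 -1.   ]
```

```bash
python3 -m handwheel '0 0 0.2 -0.6 0 0 0; 0 0 0.2 0 0 0 0; 0 0 0.1 0 0 0 0; 0 0 0 0 0 0 0' 10
python3 -c "
from h import *
togo([.4824,-.0116,.0235])"
```

```text
clock: 8.12
eef_pos: [0.4857, -0.0119, 0.0252]
tcp_rot: [0.991, 0.133, 0.004, -0.0]
ft_force: [-0.1, -0.4, -0.5]
width: 0.0471
tcp [ 0.4857 -0.0119  0.0252] tool shift cm [-0.31 -0.12  0.17] F [-0.1 -0.4 -0.5] w 0.0471 t 8.12
tool axes x [0.965 0.263 0.007] y [ 0.263 -0.965  0.   ] z [ 0.007  0.002 -1.   ]
```

```bash
python3 -m handwheel '0 0 0.2 0 0 0 0; 0 0 0.2 0 0 0 0; 0 0 0 0 0 0 0' 10
python3 -c "
from h import *
togo([.4824,-.0116,.0235])"
```

```text
clock: 8.5
eef_pos: [0.4868, -0.0118, 0.0242]
tcp_rot: [0.991, 0.133, 0.004, -0.0]
ft_force: [-0.2, 0.3, -0.7]
width: 0.0471
tcp [ 0.4868 -0.0118  0.0242] tool shift cm [-0.42 -0.14  0.07] F [-0.2  0.3 -0.7] w 0.0471 t 8.5
tool axes x [0.965 0.264 0.008] y [ 0.264 -0.965  0.001] z [ 0.008  0.001 -1.   ]
```

```bash
python3 -m handwheel '-0.1 0 0.2 0 0 0 0; -0.1 0 0.2 0 0 0 0; 0 0 0 0 0 0 0' 10
python3 -c "
from h import *
togo([.4824,-.0116,.0235])"
```

```text
clock: 8.88
eef_pos: [0.4875, -0.0119, 0.0233]
tcp_rot: [0.991, 0.133, 0.006, -0.0]
ft_force: [-0.3, -0.4, -1.1]
width: 0.0471
tcp [ 0.4875 -0.0119  0.0233] tool shift cm [-0.49 -0.16 -0.02] F [-0.3 -0.4 -1.1] w 0.0471 t 8.88
tool axes x [0.965 0.264 0.013] y [ 0.264 -0.965  0.001] z [ 0.013  0.002 -1.   ]
```

```bash
python3 -m handwheel '-0.1 0 0.2 0 -0.5 0 0; 0 0 0 0 0 0 0; 0 0 0 0 0 0 0.75; 0 0 0 0 0 0 0.75; 0 0 0 0 0 0 0.75; 0 0 0 0 0 0 0.75' 10
python3 -c "
from h import *
togo([.4824,-.0116,.0235])"
```

```text
clock: 9.62
eef_pos: [0.4869, -0.012, 0.0212]
tcp_rot: [0.991, 0.133, 0.002, 0.0]
ft_force: [-0.4, -0.0, 0.3]
width: 0.0708
tcp [ 0.4869 -0.012   0.0212] tool shift cm [-0.42 -0.15 -0.23] F [-0.4 -0.   0.3] w 0.0708 t 9.62
tool axes x [0.965 0.263 0.004] y [ 0.263 -0.965  0.001] z [ 0.004  0.    -1.   ]
```

```bash
python3 -m handwheel '0 0 -1.5 0 0 0 0.75; 0 0 -2.5 0 0 0 0.75; 0 0 -4 0 0 0 0.75; 0 0 -4 0 0 0 0.75; 0 0 -5 0 0 0 0.75; 0 0 -5 0 0 0 0; 0 0 -5 0 0 0 0; 0 0 0 0 0 0 0; 0 0 0 0 0 0 0' 10
python3 - <<'E'
from h import *
i,p,d=grab("wrist"); save("wrist3",p)
P=cloud(i,d); z=P[...,2]
y=np.radians(15.2);Rz=np.array([[np.cos(y),-np.sin(y)],[np.sin(y),np.cos(y)]])
togo([*(np.array([.494,-.0085])+Rz@[.185,0]),.28])
q=(P[...,:2]-[.494,-.0085])@Rz
m=(abs(q)<.055).all(-1)&(z>.025)&(z<.09); print("garlic",m.sum(),np.percentile(q[m],[2,98],axis=0).round(3),np.percentile(z[m],[2,99.5]).round(3))
E
```

```text
clock: 10.75
eef_pos: [0.4848, -0.0118, 0.3076]
tcp_rot: [0.991, 0.133, 0.006, 0.001]
ft_force: [0.6, 0.7, 0.5]
width: 0.0339
tcp [ 0.4851 -0.0119  0.3078] tool shift cm [19.41 -0.09  3.  ] F [-0.5  0.   1.4] w 0.0296 t 10.8
tool axes x [0.965 0.263 0.011] y [ 0.263 -0.965  0.005] z [ 0.012 -0.002 -1.   ]
garlic 882 [[-0.032 -0.023]
 [ 0.01   0.018]] [0.038 0.066]
```

View pics/wrist3.png

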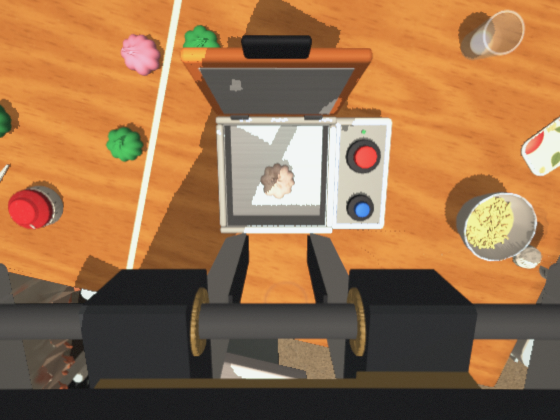

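The garlic stands upright in the pan at (278,180), top at 66 mm as expected. The lid's lip is at (277,46), and nothing tall stands behind it.

```bash
python3 -m handwheel '4 0 0 0 0 0 0; 5 0 0 0 0 0 0; 5 0 0 0 0 0 0; 5 0 0 0 0 0 0; 1 0 0 0 0 0 0; 0 0 0 0 0 0 0' 10
python3 - <<'E'
from h import *
y=np.radians(15.2);Rz=np.array([[np.cos(y),-np.sin(y)],[np.sin(y),np.cos(y)]])
togo([*(np.array([.494,-.0085])+Rz@[.188,0]),.2])
E
```

```text
clock: 11.55
eef_pos: [0.677, 0.0421, 0.2963]
tcp_rot: [0.991, 0.132, -0.005, -0.0]
ft_force: [0.3, -0.5, 0.7]
width: 0.0005
tcp [0.677  0.0421 0.2963] tool shift cm [-0.1   0.1   9.63] F [ 0.3 -0.5  0.7] w 0.0005 t 11.55
tool axes x [ 0.965  0.262 -0.01 ] y [ 0.262 -0.965 -0.002] z [-0.01  -0.001 -1.   ]
```

```bash
python3 -m handwheel '0 0 2.5 0 0 0 0; 0 0 3 0 0.5 0 0; 0 0 2.5 0 0 0 0; 0 0 1 0 0 0 0; -1 0 0 0 0 0 0; -2 0 0 0 0 0 0; -2 0 0 0 0 0 0; 0 0 0 0 0 0 0' 10
cat >> h.py <<'E'
def rst():
    y=np.radians(15.2);Rz=np.array([[np.cos(y),-np.sin(y)],[np.sin(y),np.cos(y)]])
    o=env.get_obs(); print("roaster xy",((o["eef_pos"][:2]-[.494,-.0085])@Rz).round(4),"z",round(o["eef_pos"][2],4),"F",np.round(o["ft_force"],1),"toolz",rot(o["tcp_rot"])[:,2].round(3))
E
python3 -c "
from h import *
rst()"
```

```text
clock: 12.55
eef_pos: [0.6202, 0.0258, 0.2103]
tcp_rot: [0.991, 0.131, 0.001, 0.0]
ft_force: [0.6, 0.1, 0.4]
width: 0.0006
roaster xy [0.1307 0.    ] z 0.2103 F [0.6 0.1 0.4] toolz [ 0.002 -0.    -1.   ]
```

```bash
python3 -m handwheel '-2 0 0 0 0 0 0; -2 0 0 0 0 0 0; -2 0 0.2 0 0 0 0; -1.5 0 0.3 0 0 0 0; -1.5 0 0.5 0 0 0 0; 0 0 0 0 0 0 0' 10
python3 -c "
from h import *
rst()"
```

```text
clock: 13.3
eef_pos: [0.5405, 0.0029, 0.2101]
tcp_rot: [0.991, 0.131, 0.014, 0.001]
ft_force: [0.4, -0.5, -0.5]
width: 0.0002
roaster xy [ 0.0479 -0.0012] z 0.2101 F [ 0.4 -0.5 -0.5] toolz [ 0.029  0.001 -1.   ]
```

```bash
python3 -m handwheel '-1 0 0.9 0 -1 0 0; -1 0 0.9 0 -0.6 0 0; -1.4 0 1 0 0 0 0; -1.4 0 1 0 0 0 0; -1.2 0 1.2 0 0 0 0; -1.2 0 1.2 0 0 0 0; 0 0 0 0 0 0 0' 10
python3 -c "
from h import *
rst()"
```

```text
clock: 14.18
eef_pos: [0.4701, -0.0168, 0.1446]
tcp_rot: [0.991, 0.131, -0.0, 0.004]
ft_force: [0.4, 0.2, 1.0]
width: 0.0007
roaster xy [-0.0253 -0.0017] z 0.1446 F [0.4 0.2 1. ] toolz [ 0.    -0.007 -1.   ]
```

```bash
python3 -m handwheel '-0.8 0 1.5 0 0 0 0; -0.7 0 1.5 0 0 0 0; -0.4 0 1.5 0 0 0 0; -0.3 0 1 0 0 0 0; 0 0 0 0 0 0 0' 10
python3 -c "
from h import *
rst()"
```

```text
clock: 14.8
eef_pos: [0.4496, -0.0232, 0.0881]
tcp_rot: [0.991, 0.131, 0.001, 0.004]
ft_force: [-2.6, 1.6, 13.3]
width: 0.0004
roaster xy [-0.0467 -0.0026] z 0.0881 F [-2.6  1.6 13.3] toolz [ 0.002 -0.007 -1.   ]
```

```bash
python3 -m handwheel '0 0 0.3 0 0 0 0; 0 0 0.2 0 0 0 0; 0 0 -2 0 0 0 0; 0 0 -3 0 0 0 0; 0 0 -3 0 0 0 0; 0 0 0 0 0 0 0' 10
python3 - <<'E'
from h import *
rst(); togo([.5484,-.1098,.12])
i,p,d=grab("side"); save("side4",p); P=cloud(i,d); z=P[...,2]
y=np.radians(15.2);Rz=np.array([[np.cos(y),-np.sin(y)],[np.sin(y),np.cos(y)]])
q=(P[...,:2]-[.494,-.0085])@Rz
m=(abs(q)<.07).all(-1)&(z>.05)&(z<.13)
for lo in(-.07,-.035,0,.035):
    s=m&(q[...,0]>lo)&(q[...,0]<lo+.035); print("lid z at x",lo,s.sum(),np.nanmedian(z[s]).round(4))
a=np.load("wrist2.npz");P=a["P"];z=P[...,2];q=(P[...,:2]-[.494,-.0085])@Rz
r=np.hypot(*(q-[.026,-.112]).transpose(2,0,1))
for lo in np.arange(0,.026,.002):
    s=(r>=lo)&(r<lo+.002); print(round(lo,3),s.sum(),np.nanmedian(z[s]).round(4),end="; ")
E
```

```text
clock: 15.55
eef_pos: [0.4486, -0.0228, 0.1681]
tcp_rot: [0.991, 0.132, -0.002, 0.003]
ft_force: [0.5, -0.0, -0.4]
width: 0.0007
roaster xy [-0.0476 -0.0019] z 0.1681 F [ 0.5 -0.  -0.4] toolz [-0.003 -0.006 -1.   ]
tcp [ 0.4486 -0.0228  0.1681] tool shift cm [ 7.38 10.98  4.84] F [ 0.5 -0.  -0.4] w 0.0007 t 15.55
tool axes x [ 0.965  0.261 -0.005] y [ 0.261 -0.965  0.005] z [-0.003 -0.006 -1.   ]
lid z at x -0.07 485 0.0866
lid z at x -0.035 470 0.0867
lid z at x 0 461 0.0869
lid z at x 0.035 434 0.0861
0.0 16 0.0804; 0.002 43 0.0805; 0.004 74 0.0805; 0.006 111 0.0805; 0.008 137 0.0806; 0.01 167 0.0802; 0.012 248 0.0783; 0.014 145 0.0705; 0.016 221 0.0704; 0.018 269 0.0704; 0.02 373 0.0691; 0.022 181 0.0592; 0.024 270 0.0592;
```

View pics/side4.png

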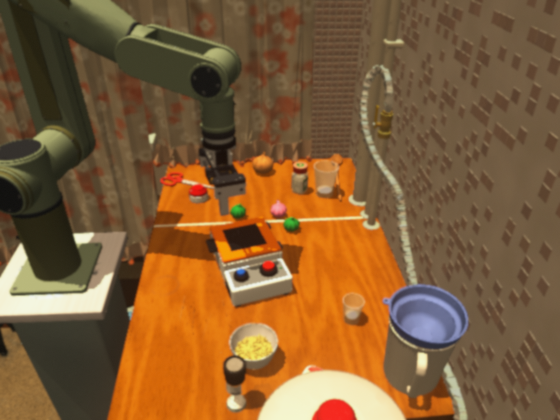

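The lid lies flat at (245,240), with a level depth across it of about 87 mm. The red button (269,268) is free, and its collar is at 70 mm, below the fully pressed height of 74 mm.

```bash
python3 -m handwheel '2.5 3.6 0 0 0 0 0; 2.5 3.7 0 0 0 0 0; 2.4 3.7 0 0 0 0 0; 0 0 0 0 0 0 0; 0 0 2.5 0 0 0 0; 0 0 2.3 0 0 0 0; 0 0 0 0 0 0 0' 10
python3 -c "
from h import *
rst();togo([.5484,-.1098,.082])"
```

```text
clock: 16.48
eef_pos: [0.5379, -0.1069, 0.1013]
tcp_rot: [0.991, 0.132, -0.015, -0.004]
ft_force: [-0.3, -0.2, 0.1]
width: 0.0005
roaster xy [ 0.0166 -0.1064] z 0.1013 F [-0.3 -0.2  0.1] toolz [-0.031  0.004 -1.   ]
tcp [ 0.5379 -0.1069  0.1013] tool shift cm [0.99 0.58 1.9 ] F [-0.3 -0.2  0.1] w 0.0005 t 16.48
tool axes x [ 0.964  0.263 -0.029] y [ 0.262 -0.965 -0.012] z [-0.031  0.004 -1.   ]
```

```bash
python3 -m handwheel '0.6 0.5 0 0 1.7 0 0; 0 0 0 0 0 0 0; 0 0 0.6 0 0 0 0; 0 0 0 0 0 0 0' 10
python3 -c "
from h import *
rst();togo([.5484,-.1098,.082])"
```

```text
clock: 16.98
eef_pos: [0.5458, -0.1098, 0.0966]
tcp_rot: [0.991, 0.133, 0.002, -0.005]
ft_force: [-0.6, 0.0, 0.2]
width: 0.0003
roaster xy [ 0.0235 -0.1113] z 0.0966 F [-0.6  0.   0.2] toolz [ 0.002  0.011 -1.   ]
tcp [ 0.5458 -0.1098  0.0966] tool shift cm [0.24 0.08 1.46] F [-0.6  0.   0.2] w 0.0003 t 16.98
tool axes x [0.965 0.263 0.005] y [ 0.263 -0.965 -0.01 ] z [ 0.002  0.011 -1.   ]
```

```bash
python3 -m handwheel '0.2 0.1 0.8 0 0 0 0; 0 0 0.7 0 0 0 0; 0 0 0.4 0 0 0 0; 0 0 0.4 0 0 0 0; 0 0 0.2 0 0 0 0' 10
python3 -c "
from h import *
rst()"
```

```text
clock: 17.6
eef_pos: [0.5493, -0.1104, 0.074]
tcp_rot: [0.991, 0.133, 0.002, -0.005]
ft_force: [-7.2, 1.4, 18.6]
width: 0.0
roaster xy [ 0.0266 -0.1128] z 0.074 F [-7.2  1.4 18.6] toolz [ 0.003  0.01  -1.   ]
```

```bash
python3 -m handwheel '0 0 0.2 0 0 0 0; 0 0 0.2 0 0 0 0; 0 0 0.2 0 0 0 0; 0 0 0.2 0 0 0 0; 0 0 0.2 0 0 0 0; 0 0 0.2 0 0 0 0' 10
python3 -c "
from h import *
rst()"
python3 -m handwheel '0 0 -1 0 0 0 0; 0 0 -3 0 0 0 0; 0 0 -4 0 0 0 0; 0 0 -4 0 0 0 0; -2 0 -3 0 0 0 0; 0 0 0 0 0 0 0; 0 0 0 0 0 0 0' 10
python3 - <<'E'
from h import *
rst()
y=np.radians(15.2);Rz=np.array([[np.cos(y),-np.sin(y)],[np.sin(y),np.cos(y)]])
for n in("wrist","side"):
    i,p,d=grab(n); save(n+"5",p); P=cloud(i,d); z=P[...,2]; q=(P[...,:2]-[.494,-.0085])@Rz
    for nm,c in(("red",(.026,-.112)),("blue",(-.042,-.112))):
        s=np.hypot(*(q-c).transpose(2,0,1))<.008; s&=z<.12; print(n,nm,s.sum(),np.nanmedian(z[s]).round(4))
    m=(abs(q)<.07).all(-1)&(z>.05)&(z<.13)
    for lo in(-.07,0.035):
        s=m&(q[...,0]>lo)&(q[...,0]<lo+.035); print("lid",lo,s.sum(),np.nanmedian(z[s]).round(4))
E
```

```text
clock: 18.35
eef_pos: [0.5492, -0.1103, 0.0741]
tcp_rot: [0.991, 0.134, 0.001, -0.005]
ft_force: [-4.9, 1.7, 11.9]
width: 0.0004
roaster xy [ 0.0266 -0.1127] z 0.0741 F [-4.9  1.7 11.9] toolz [ 0.001  0.01  -1.   ]
clock: 19.23
eef_pos: [0.5292, -0.1166, 0.2264]
tcp_rot: [0.991, 0.134, 0.0, -0.006]
ft_force: [0.3, -0.4, 0.3]
width: 0.0005
roaster xy [ 0.0056 -0.1136] z 0.2264 F [ 0.3 -0.4  0.3] toolz [-0.001  0.011 -1.   ]
wrist red 193 0.0807
wrist blue 16 0.0795
lid -0.07 4172 0.0887
lid 0.035 5271 0.0885
side red 21 0.0781
side blue 26 0.0768
lid -0.07 478 0.0865
lid 0.035 444 0.0863
```

View pics/wrist5.png

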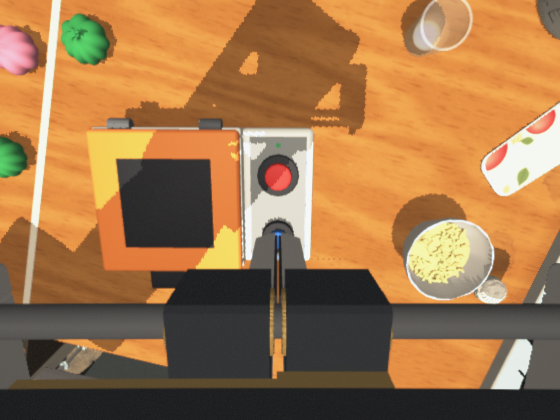

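The lid is flat at (168,200), the red button (277,176) is back up at about 80 mm, the blue button is untouched, and the arm is clear. I'm handing in.

```bash
python3 -c "
from cell import env
print(env.hand_in())"
```

```text
the job is handed in; nothing more can be done
None
```

The garlic bulb is in the roaster pan with the orange lid fully shut. I then pressed the red start button all the way down, held it and released it. I handed the job in at about 19 s of the 58 s allowed.

- **Garlic:** I lowered it in and let go at floor height. It stood upright afterwards with its top at 66 mm, as expected.
- **Lid:** I folded it over from behind and pressed it down until it met about 13 N. It read flat at 88–89 mm from the wrist camera and about 86.5 mm from the side camera, against the given 88 mm. I put that gap down to the roughly 2 mm calibration error.
- **Start button:** It went to 74 mm, which is its full 6 mm travel, at 12–19 N measured, and was held for about 0.75 s. It then sprang back to about 80 mm.
- **Everything else:** The blue button still stood at its unpressed height. I saw no other object moved, and the arm ended clear of everything.

No final check failed. While lowering the garlic, the arm drifted up to about 9 mm sideways. I corrected that before releasing, and the bulb ended about 11 mm in front of the pan centre.

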